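# Swap a snap-latched battery pack from its charging dock into the meter

### The arm

A 6-joint arm with a two-finger parallel gripper is mounted at the origin on the work surface; the furniture and walls round the work are solid. World frame = base frame: x ahead of the robot, y to its left, z up, the work surface at z = 0. Lengths are in mm, angles in rad, forces in N, time in s.
With the tool pointing down it reaches from about 350 to 1000 mm from the base axis. Payload 7.1 kg.
Tool frame: the origin (TCP) lies at the very end of the fingers, on their centre line; the grasp point (between the pads) lies 19 mm behind it; z points along the fingers, y is the line along which they close (so a half turn about z gives the same grasp; the last joint's range is limited). The gripper opens to 85 mm and grips with 20 to 120 N. Pads are 22 mm wide; open, the fingers measure 114 mm over their backs; the gripper's body (76 mm by 85 mm) begins 54 mm behind the grasp point. The pads swing forward as they close: fully open they stand 13 mm farther back than shut.
Start: joints at [-1.256, 0.423, 1.63, -0, 1.089, -0.019], TCP at [204.789, -590.48, 231.319] pointing down, gripper open.
Joint ranges: [-3, 3], [-0.9, 2.11], [0.09, 2.58], [-1.31, 4.45], [0.11, 2.69], [-2.54, 2.54]. Speed limits (rad/s): [2.39, 2.39, 3.01, 3.14, 3.14, 3.14].

### API

Orientations are given as a unit quaternion [x, y, z, w].
In Python, from bench import env gives the robot as it stands. The module is installed in compiled form; this text tells all that it offers.
- The arm moves only by the tool jog_arm, never from a script. Its argument "commands" is a list of rows, each a list of 3 entries, a list of its own where there are three numbers: the shift along the tool's x, y, z in units of 50 mm (1.0 is 50 mm), then the turn about the tool's z in units of 5 degrees (1.0 is 5 degrees), then the finger opening in mm, from 0 to 85.4. In form: [[[x, y, z], spin, claw], ...]. A call has 1 to 12 rows; each row is the pose to reach, as a shift and turn from the pose commanded when the call began, along the tool's axes at that moment; what a row does not reach only later rows make up. A row lasts 1/8 s, in which the tool goes at most 62.5 mm and 10.7 degrees, less where a joint would pass 70% of its speed; a pose out of reach is approached as far as the arm can. A call with a gripper value outside its range is refused whole. The fingers move at their own pace and stop on an object; "squeeze" is the grip in N (left out, the last holds). Time passes only in rows, so rows that repeat a pose let the fingers close. It gives the time, the measured TCP pose, the force, the opening and the grip force at its end, in the units of the state.
- env.get_obs(): the state, without advancing time (a new reading comes with each control period).
- env.capture(name): name is "scene" or "top"; returns a dict with "color" (480x640x3 uint8, blue, green, red), "range_z" (480x640 float32, mm along the optical axis (not along the pixel's ray), 0 where there is no reading), "fx", "fy", "cx", "cy" (pixels), "k1" (the pictures are not rectified: a ray, as slopes to the right and down, at radius r is drawn at 1 + k1 r^2 times it, then the intrinsics apply), "origin" and "orientation" of the camera in the world. Camera axes: x right, y up, looking along -z (the intrinsics and any distortion apply to the point x, -y, -z); pixel columns grow to the right and rows downward; lengths in mm; the calibration is good to about 2 mm. A picture is of the moment at which its call begins.
- env.close_job(): hands the job in; it is judged then, once.
The state is a dict: "t": time; "joint_pos": joint angles; "qd": joint speeds; "joint_torque": joint torques, N m; "position": TCP position; "orientation": TCP orientation; "ft_force": force on the tool from outside, world axes, zero at the start; "wrist_torque": the same for the moment, N m; "opening": opening from 0.0 (shut) to 1.0 (fully open); "finger_force": force on a finger pad.
Only numpy, scipy, OpenCV 4.12 (cv2) and the standard library are available. Lean on these libraries where they do the work, as an engineer would, in place of code of your own. Each camera call takes 0.05 s, during which the arm holds its last target. There are 200 camera calls.

### The job

Take the charged battery pack out of the charging dock by squeezing its yellow latch tab in while lifting, then, with the tab still squeezed, push it fully home into the empty battery bay of the portable meter, so that it stands straight and its tab has sprung out and latched. The plastic is brittle: squeeze, pull and press only gently, feeling your way slowly to the bottom of the bay before you let go, and leave the vial, the shaft and the brass weights alone.

Things in the scene. Friction and masses are not known exactly. Their poses are not given: they have to be found in the camera images.
- pack: Battery pack, 98 mm tall, about 0.2 kg, upright in the dock. Origin: centre of its underside; z up, x along its width, y across the latch (the fingers close along y). Black body 56 (x) x 40 (y) mm up to z = 72 mm; above it a grey grip head 52 (x) x 32 (y) mm, leaving a 4 mm shoulder at z = 72 on both y sides. Plain side of the head at y = +16 mm; yellow latch tab on the -y side.
- tab_pad (a point): Centre of the outer face of the ribbed yellow press pad of the latch tab: at rest 22 mm to -y of the pack's middle, 85 mm above its underside. The pad is 20 mm wide (x), z = 74 to 96 mm, and moves with the tab. Squeezing pad and plain side together with 11 to 18 N presses it to its stop, flush with the head: 32 mm across, centred on the pack's origin.
- tab (a joint): How far the tab is pressed in, toward the pack's +y (m): 0 = sprung out, 0.006 = stop. Spring 3 N at 0, 8.5 N at 0.006. The hook is free of the ledge once it is pressed 0.0045; held so, the pack goes in and out freely. Let go with the pack on the pocket's floor it springs out under the ledge and latches.
- hook (a point): Flat top edge of the tab's hook: 32 mm above the pack's underside, 24 mm to -y, 4 mm out of the body's side, sloped below. It catches under a ledge in the -y wall of the dock and of the bay, with 1.5 mm of vertical play. Keep the tab squeezed on the way in: forcing the sprung-out hook past the ledge takes too much force.
- dock: Fixed black charging dock, base 100 (x) x 84 (y) x 8 mm with a pocket standing on it. Origin: centre of its underside, on the pocket's axis. Pocket 58.4 (x) x 42.4 (y) mm, inner floor at z = 12 mm, flared rim up to z = 77 mm. The pack stands in it with its axes parallel to the dock's.
- meter: Fixed portable meter, white case with blue bottom, 131 (x) x 70 (y) mm, 56 mm high, display on the +x side of the bay. Origin: on the axis of the battery bay, at the underside of the case; axes as the pack's must be when inserted (tab to -y). The bay is a grey sleeve with a flared blue rim; pocket 58.4 (x) x 42.4 (y) mm, 58 mm deep below a 7 mm flare that opens 5 mm outward all round.
- bay_low (a point): Point on the bay's axis 12 mm above the meter's underside: lowest place of the bay's floor. The sleeve's height differs each time and is not measured: its floor, a sprung contact plate (5 N/mm, 3 mm of travel), lies 0 to 24 mm above this point (flared rim 65 mm above the floor), so it must be felt: 5 N is plenty, ease off before letting go. Let go over 1.5 mm above it, the hook does not catch.
- vial_1: Loose white vial with a blue cap, 22 mm wide, 53 mm tall, a bystander; origin at the centre of its underside.
- turned_shaft: Loose stepped steel shaft, 20x74x18 mm, lying on the bench, a bystander; origin at the centre of its underside.
- weight_100: Loose brass weight, 24 mm wide, 40 mm tall, a bystander; origin at the centre of its underside.

How it is judged (in metres and radians):
On the way, in this order (a step that is already met when the one before it is completed fails the run):
1. the tab is pressed in while the pack is still down in the dock (value of joint tab above 0.004 m and z of pack in the frame of dock below 0.025 m and horizontal distance between pack and dock below 0.01 m), for 0.1 s.
2. the pack is lifted clear of the dock (z of pack in the frame of dock above 0.082 m), for 0.1 s.
At the end, for the whole second after the job is handed in: The pack stands upright (0.06 rad) and at rest in the meter's bay, its axis within 5 mm of the bay's, its underside at most 40 mm above the meter's, and its tab has sprung out to within 1.5 mm of rest, which there means latched (z of pack in the frame of meter below 0.04 m and horizontal distance between pack and meter below 0.005 m and value of joint tab below 0.0015 m and angle between pack's own z axis and vertical below 0.06 rad and linear speed of pack below 0.02 m/s); the robot touches nothing.
It fails at once if the pack is squeezed or pressed too hard by the fingers (over 60 N in all) (contact force between the fingers and pack above 60 N).
It fails at once if the pack is tugged or jammed hard against the dock (over 30 N) (contact force between pack and dock above 30 N).
It fails at once if the pack is pressed hard into the meter (over 12 N) (contact force between pack and meter above 12 N).
It fails at once if the robot pushes hard on the dock or the meter (over 25 N) (contact force between any of the arm, the fingers and dock above 25 N or contact force between any of the arm, the fingers and meter above 25 N).
It fails at once if a bystander is moved by more than 2 cm (distance of any of vial_1, turned_shaft, weight_100 from where it was at the start of the episode above 0.02 m).
It also fails if it takes over 51 s, if anything falls off the work surface, if the arm or the gripper's body presses on something with over 40 N, if the wrist force passes 120 N, or if a joint passes its speed limit or range.

## Working session

There is one attempt and no reset: what is moved stays moved. The work goes in short steps, Python scripts to look and compute and a tool call to move; the robot and the scene stay as the last step left them, time stands still between calls to the robot, and variables do not carry over. Pictures are saved under pics/ and viewed, at most 10 in all, crops included, and the job is handed in when it is done.

Besides the shell and the picture viewer there is one more tool, called after "Emit:" by a JSON object that holds its "op" and its "data", one argument or row to a line. jog_arm: Moves the arm, as the interface text tells. Its arguments: {"type":"object","properties":{"commands":{"type":"array"},"squeeze":{"type":"number"}},"required":["commands"]}

```bash
mkdir -p pics
cat > h.py <<'E'
import numpy as np, cv2, pickle
from scipy.spatial.transform import Rotation as R
from bench import env
def cap(n,name):
    c=env.capture(n); cv2.imwrite(f'pics/{name}.png',c['color']); pickle.dump(c,open(f'{n}.pkl','wb')); return c
def load(n): return pickle.load(open(f'{n}.pkl','rb'))
def rays(c,uv):
    K=np.array([[c['fx'],0,c['cx']],[0,c['fy'],c['cy']],[0,0,1.]])
    p=cv2.undistortPoints(np.asarray(uv,float).reshape(-1,1,2),K,np.array([c['k1'],0,0,0,0.])).reshape(-1,2)
    return np.c_[p[:,0],-p[:,1],-np.ones(len(p))]
def pts(c,uv):  # with depth
    uv=np.asarray(uv); d=c['range_z'][uv[:,1].astype(int),uv[:,0].astype(int)]
    return (R.from_quat(c['orientation']).apply(rays(c,uv)*d[:,None])+c['origin'])
def plane(c,uv,z):
    r=R.from_quat(c['orientation']).apply(rays(c,uv)); o=np.array(c['origin']); return o+r*((z-o[2])/r[:,2])[:,None]
E
python3 - <<'E'
from h import *
for n in('scene','top'):
    c=cap(n,n+'0'); print(n,c['origin'],R.from_quat(c['orientation']).as_matrix().round(2).tolist(),c['fx'],c['k1'])
o=env.get_obs(); print({k:np.round(v,3).tolist() for k,v in o.items()})
E
```

```text
scene [ 617.24998583 -604.06717053  650.623841  ] [[0.99, -0.08, 0.08], [0.11, 0.64, -0.76], [0.01, 0.76, 0.65]] 444.929386196785 -0.052059999107921626
top [ 510.39465975   24.31084153 1125.71285761] [[0.01, 1.0, -0.07], [-1.0, 0.01, -0.03], [-0.03, 0.07, 1.0]] 612.7297897696694 -0.07004202095915764
{'t': 0.1, 'joint_pos': [-1.256, 0.424, 1.631, 0.0, 1.089, -0.019], 'qd': [-0.003, -0.002, 0.001, -0.001, -0.001, -0.001], 'joint_torque': [-0.0, -55.842, -28.244, -0.0, 0.003, -0.0], 'position': [204.633, -590.025, 230.636], 'orientation': [0.986, 0.166, -0.0, -0.001], 'ft_force': [0.122, 0.011, -0.095], 'wrist_torque': [0.041, -0.033, -0.001], 'finger_force': 0.0, 'opening': 0.997}
```

View pics/scene0.png

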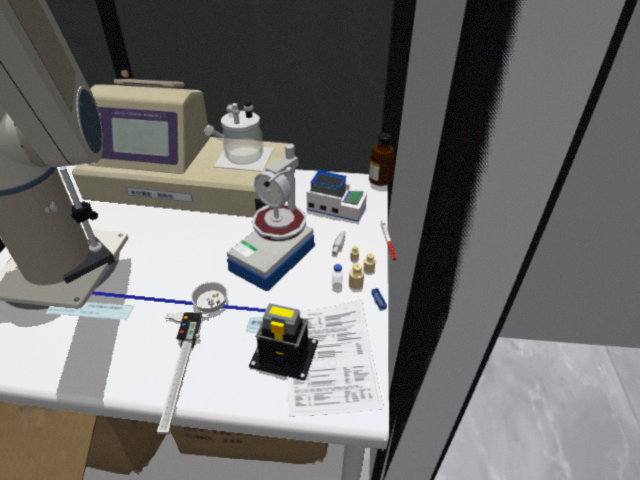

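View pics/top0.png

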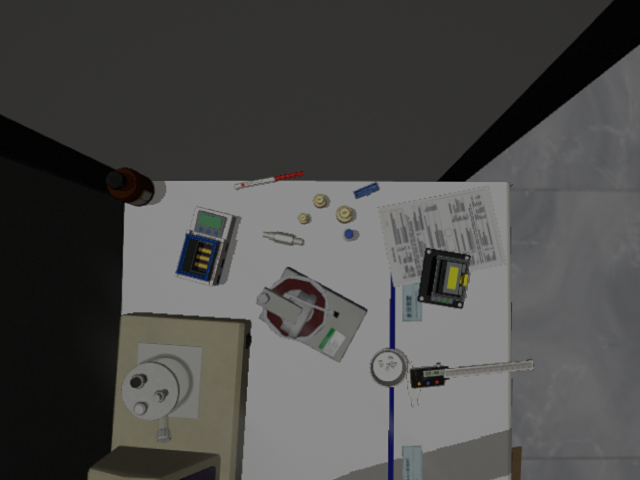

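The pack is at about (453,280) in the top view, with its yellow tab to the right (world −y). The meter's bay is at about (203,257), with the display above it. A balance with a tall dial stands between them at (300,310).

Run:
```python
from h import *
c=load('top'); im=c['color']
a=cv2.resize(im[235:320,405:485],None,fx=5,fy=5,interpolation=cv2.INTER_CUBIC)
b=cv2.resize(im[200:290,165:245],None,fx=5,fy=5,interpolation=cv2.INTER_CUBIC)
h=max(len(a),len(b)); o=np.zeros((h,800,3),np.uint8); o[:len(a),:400]=a; o[:len(b),400:]=b
cv2.imwrite('pics/crop1.png',o)
# world height map of obstacles
v,u=np.mgrid[0:480:2,0:640:2]; uv=np.c_[u.ravel(),v.ravel()]; P=pts(c,uv)
def reg(n,u0,u1,v0,v1):
    m=(uv[:,0]>u0)&(uv[:,0]<u1)&(uv[:,1]>v0)&(uv[:,1]<v1)&(P[:,2]<900); q=P[m]; print(n,'max',q[q[:,2].argmax()].round(), 'p50',np.percentile(q[:,2],[50,80,95]).round())
    return q
reg('balance',250,370,265,365);reg('dock',415,475,245,310);reg('meter',175,235,205,285);reg('bigbox',115,250,315,470);reg('amber',105,155,165,205)
q=reg('wall',200,600,60,150);print(q.min(0),q.max(0))
for y in range(0,480,30): print(' '.join('%4d'%z for z in P[:,2].reshape(240,320)[y//2,::20]))
m=cv2.inRange(im,(0,150,150),(110,255,255));n,l,s,ce=cv2.connectedComponentsWithStats(m);print([(s[i].tolist(),ce[i].round(1).tolist()) for i in range(1,n) if s[i,4]>10])
```

```text
balance max [476. 137. 238.] p50 [ 26.  88. 211.]
dock max [ 526. -163.  114.] p50 [  9.  84. 111.]
meter max [541. 303.  85.] p50 [31. 54. 78.]
bigbox max [334. 290. 248.] p50 [ 99. 166. 202.]
amber max [681. 397. 138.] p50 [ 73. 102. 133.]
wall max [ 696. -172.  611.] p50 [428. 530. 568.]
[ 695.82919233 -760.42562431 -717.88913517] [1124.21197955  243.76389567  610.63177966]
 712  708  708  707  706  703  703  702  701  699  701  701  701  702  702  704
 659  656  653  652  648  648  649  646  645  645  648  646  646  649  650  677
 593  587  585  584  581  581  579  578  577  578  577  577 1125  579  594  615
 498  497  494  494  489  488  490  485  486  484  488  487  486  484  528 -708
 403  370  365  365  362  361  361  360  362  360  359  360  365  410 -710 -698
 386  296  181  185  176  174  179  174  174  176  177  177  237 -705 -711 -709
 375  272  137  131 -123 -127 -127    9 -127 -116 -119  -79 -709 -705 -711 -712
 375  266  128  -57   -1   38    0    0    0   -2   11    6    2 -705 -702 -703
 370  264  126  -61    1   75   -1   19   -2    1    7    2    5 -702 -705 -702
 368  260  118  -64    1   17    3    2   -2    0    2   81   -4 -707 -706 -706
 369  259  125  -64   -1   -3    1  211   88    0   -2   23    2 -706 -710 -697
 366  256  118   99   97   96   95   87   84    0    0    1    0 -714 -712 -710
 361  256  117   97  168  104   94    4   -1    2    2    0   -1 -698 -713 -715
 362  253  118   99  228   97   91   -1   -1    2    2    0    2 -708 -702 -703
 362  255  117   94  166   96   68    3    2   -3    0    0    1 -703 -701 -709
 361  254  113  133  115   98   52   -1    2   -1    0    0    0 -282 -712 -705
[]
```

View pics/crop1.png

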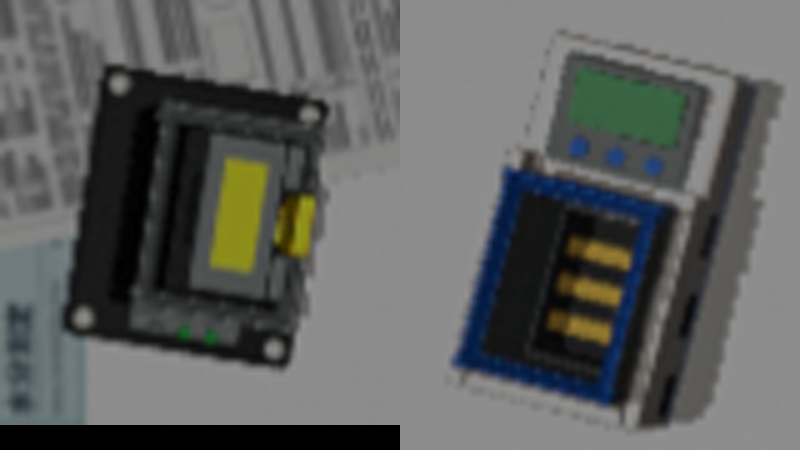

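The crop shows the dock base's four screws at its corners, the yellow label on the pack's head with the tab to its right, and the meter's blue rim with the display above it.

```bash
cat > m.py <<'E'
from h import *
def rect(p):
    (cx,cy),(w,h),a=cv2.minAreaRect(p[:,:2].astype(np.float32)); 
    if w<h: w,h,a=h,w,a+90
    return [round(x,2) for x in (cx,cy,w,h,(a+90)%180-90)]
def comp(m,box):
    mm=np.zeros_like(m);x0,x1,y0,y1=box;mm[y0:y1,x0:x1]=m[y0:y1,x0:x1]
    n,l,s,ce=cv2.connectedComponentsWithStats(mm);out=[]
    for i in np.argsort(-s[1:,4])[:3]+1:
        v,u=np.where(l==i);out.append((np.c_[u,v],s[i,4]))
    return out
E
python3 - <<'E'
from m import *
c=load('top'); im=c['color']; hsv=cv2.cvtColor(im,cv2.COLOR_BGR2HSV)
s=np.array([[119,83],[311,114],[275,348],[84,318]])/5+[404.5,234.5]
P=plane(c,s,8)[:,:2]; print('screws',P.round(1).tolist(),'ctr',P.mean(0).round(1)); e=(P[0]-P[3]+P[1]-P[2]); print('yaw',np.degrees(np.arctan2(e[1],e[0])), [np.linalg.norm(P[i]-P[i-1]).round(1) for i in range(4)])
y=cv2.inRange(hsv,(22,130,80),(38,255,255))
for uv,a in comp(y,(405,485,235,320)):
    print('yellow',a,rect(plane(c,uv,110)),'z',np.median(pts(c,uv)[:,2]))
g=cv2.inRange(hsv,(0,0,85),(180,40,150))
b=cv2.inRange(hsv,(105,120,60),(125,255,255))
for uv,a in comp(b,(165,245,215,295))[:1]:
    z=pts(c,uv)[:,2]; print('blue',a,np.percentile(z,[10,30,50,70,90]).round(1))
    for zr in(77,81,85,90): print(zr,rect(plane(c,uv,zr)))
    q=pts(c,uv);k=z>70;print(rect(q[k]),k.sum())
c=load('scene'); hsv=cv2.cvtColor(c['color'],cv2.COLOR_BGR2HSV)
b=cv2.inRange(hsv,(105,120,60),(125,255,255))
for uv,a in comp(b,(300,355,165,200))[:2]:
    q=pts(c,uv);z=q[:,2]; print('scene blue',a,np.percentile(z,[10,30,50,70,90]).round(1),np.percentile(q[:,0],[1,99]),np.percentile(q[:,1],[1,99])); print(rect(q[z>70]))
y=cv2.inRange(hsv,(22,130,80),(38,255,255))
for uv,a in comp(y,(250,320,295,370))[:2]: q=pts(c,uv);print('sy',a,rect(q),rect(plane(c,uv,110)),np.median(q[:,2]))
print(R.from_quat([0.986,0.166,0,0]).as_matrix().round(3))
E
```

```text
screws [[558.4, -132.5], [547.5, -202.2], [462.7, -188.7], [473.1, -119.6]] ctr [ 510.5 -160.7]
yaw -8.828220415013671 [np.float64(86.3), np.float64(70.6), np.float64(85.9), np.float64(69.9)]
yellow 184 [510.52, -157.5, 35.51, 13.9, -9.05] z 110.17670045482907
yellow 44 [507.49, -178.78, 19.02, 5.69, -9.79] z 107.30073182628792
yellow 11 [506.67, -171.09, 9.89, 1.65, -0.31] z 86.93300075052366
blue 423 [73.8 75.9 77.5 78.8 81. ]
77 [543.61, 276.14, 71.27, 55.85, -14.11]
81 [543.49, 275.17, 70.99, 55.64, -14.11]
85 [543.36, 274.21, 70.72, 55.43, -14.11]
90 [543.2, 273.01, 70.38, 55.16, -14.11]
[517.0, 167.03, 280.6, 69.85, 76.45] 408
scene blue 235 [46.3 72.8 75.1 77.1 79. ] [502.79468812 581.53912664] [237.30824663 459.56676984]
[560.27, -149.99, 911.94, 78.25, -87.75]
scene blue 4 [40.2 40.6 40.7 40.8 41.1] [586.08776788 588.63762016] [248.34819225 253.32104336]
[0.0, 0.0, 0.0, 0.0, 0.0]
sy 171 [511.18, -160.52, 36.17, 15.5, -11.29] [511.15, -160.26, 36.33, 14.71, -9.17] 110.55085686246127
sy 148 [565.38, -386.01, 447.85, 19.81, -74.09] [510.06, -197.19, 36.38, 19.81, -80.16] 96.78086183526767
[[ 0.945  0.327  0.   ]
 [ 0.327 -0.945  0.   ]
 [ 0.     0.    -1.   ]]
```

```bash
cat > go.py <<'E'
from h import *
def go(x,y,z,yaw=None):
    o=env.get_obs(); Rm=R.from_quat(o['orientation']).as_matrix(); d=np.array([x,y,z])-o['position']
    yw=np.degrees(np.arctan2(Rm[1,0],Rm[0,0]))
    print('t',round(o['t'],2),'pos',np.round(o['position'],1),'yaw',round(yw,2),'tilt',Rm[:,2].round(4),'F',np.round(o['ft_force'],1),'op',round(o['opening'],3),'ff',round(o['finger_force'],1))
    print('units',(Rm.T@d/50).round(3),'spin',None if yaw is None else round(-(yaw-yw)/5,3))
E
python3 - <<'E'
from m import *; from go import go
go(510.6,-161.3,150,-9)
c=load('scene'); hsv=cv2.cvtColor(c['color'],cv2.COLOR_BGR2HSV)
b=cv2.inRange(hsv,(105,120,40),(125,255,255))
uv,a=comp(b,(300,355,165,200))[0]; q=pts(c,uv); k=(q[:,2]>65)&(q[:,1]<330)
print(k.sum(),np.percentile(q[k][:,2],[5,50,95]),rect(q[k]),rect(plane(c,uv[k],77.5)), uv[k].min(0),uv[k].max(0))
E
```

```text
t 0.1 pos [ 204.6 -590.   230.6] yaw 19.12 tilt [-4.0e-04  1.3e-03 -1.0e+00] F [ 0.1  0.  -0.1] op 0.997 ff 0.0
units [ 8.591 -6.094  1.621] spin 5.625
193 [70.96491581 76.29557852 79.71234832] [560.27, -149.99, 911.94, 78.25, -87.75] [543.52, 271.34, 71.43, 61.76, -12.82] [311 170] [345 189]
```

Emit:
{"op": "jog_arm", "data": {
  "commands": [
    [[1,-0.7,0],0.7,85],
    [[2,-1.4,0],1.4,85],
    [[3,-2.1,0],2.1,85],
    [[4,-2.8,0],2.8,85],
    [[5,-3.5,0],3.5,85],
    [[6,-4.2,0.2],4.2,85],
    [[7,-4.9,0.5],4.9,85],
    [[8,-5.6,0.9],5.6,85],
    [[8.59,-6.09,1.3],5.62,85],
    [[8.59,-6.09,1.6],5.62,85],
    [[8.59,-6.09,1.6],5.62,85],
    [[8.59,-6.09,1.6],5.62,85]
  ],
  "squeeze": 20
}}

```text
t: 1.6
position: [510.5, -163.2, 151.7]
orientation: [0.997, -0.079, 0.0, 0.0]
ft_force: [-0.8, 0.7, 0.1]
opening: 0.997
finger_force: 0.0
```

Run:
```python
from go import *
go(510.6,-161.3,88,-9)
c=cap('scene','s1'); cv2.imwrite('pics/s1c.png',cv2.resize(c['color'][240:390,200:370],None,fx=3.5,fy=3.5,interpolation=cv2.INTER_CUBIC))
```

```text
t 1.6 pos [ 510.5 -163.2  151.7] yaw -9.06 tilt [ 2.e-04 -2.e-04 -1.e+00] F [-0.8  0.7  0.1] op 0.997 ff 0.0
units [-0.004 -0.037  1.274] spin -0.011
```

View pics/s1c.png

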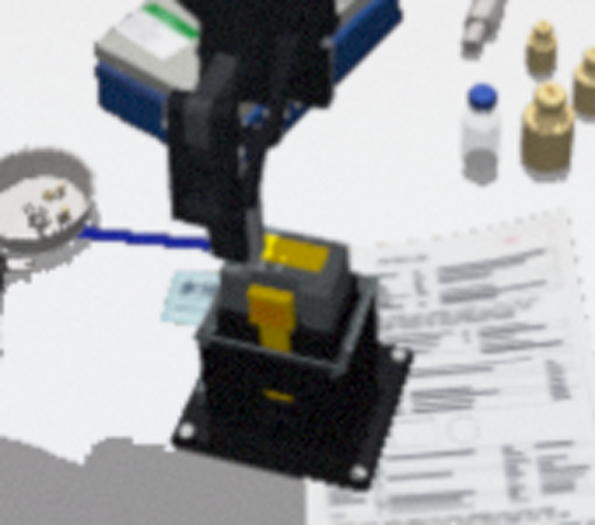

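The near finger's tip is at about (235,250) in the crop. The tab pad is at (272,308), and three dock screws show at (187,430), (358,472) and (402,355). I'll check these against projections of the estimated pose.

```bash
cat >> h.py <<'E'
def proj(c,P):
    p=R.from_quat(c['orientation']).inv().apply(np.atleast_2d(P)-c['origin']); a=np.c_[p[:,0],-p[:,1]]/-p[:,2:]; a*=1+c['k1']*(a**2).sum(1)[:,None]
    return a*[c['fx'],c['fy']]+[c['cx'],c['cy']]
E
python3 - <<'E'
from m import *
c=load('scene'); k=lambda p:(np.array(p)/3.5+[199.5,239.5])
s=plane(c,k([[187,430],[358,472],[402,355]]),8)[:,:2]; print(s.round(1), 'ctr',((s[0]+s[2])/2).round(1), 'top mid-pair', ((np.array([462.7,-188.7])+[558.4,-132.5])/2))
a=np.radians(-9); M=np.array([[np.cos(a),-np.sin(a)],[np.sin(a),np.cos(a)]])
for nm,l,z in(('tabpad',(0,-22),97),('fing',(0,-43),165),('fing',(0,-43),152)):
    w=np.r_[np.array([510.6,-163.2 if nm=='fing' else -161])+M@l,z]; print(nm,w.round(1),((proj(c,w)-[199.5,239.5])*3.5).round(0))
hsv=cv2.cvtColor(c['color'],cv2.COLOR_BGR2HSV)
y=cv2.inRange(hsv,(15,150,80),(38,255,255))
for uv,a in comp(y,(250,320,295,370))[:3]: q=pts(c,uv);print(a,np.median(q,0).round(1),uv.min(0),uv.max(0))
E
```

```text
[[ 462.9 -190.7]
 [ 547.4 -203.9]
 [ 559.9 -135.5]] ctr [ 511.4 -163.1] top mid-pair [ 510.55 -160.6 ]
tabpad [ 507.2 -182.7   97. ] [[270. 309.]]
fing [ 503.9 -205.7  165. ] [[242. 248.]]
fing [ 503.9 -205.7  152. ] [[244. 269.]]
197 [ 508.  -183.9   96.1] [271 321] [283 340]
132 [ 515.2 -161.4  110.7] [275 307] [293 317]
8 [ 506.8 -183.7   33.5] [276 352] [282 353]
```

Emit:
{"op": "jog_arm", "data": {
  "commands": [
    [[0.01,-0.01,0.3],0,85],
    [[0.01,-0.01,0.6],0,85],
    [[0.01,-0.01,0.85],0,80],
    [[0.01,-0.01,1.0],0,75],
    [[0.01,-0.01,1.15],0,70],
    [[0.01,-0.01,1.25],0,65],
    [[0.01,-0.01,1.25],0,60],
    [[0.01,-0.01,1.25],0,55]
  ],
  "squeeze": 20
}}

```text
t: 2.65
position: [511.6, -161.7, 89.1]
orientation: [0.997, -0.078, 0.0, 0.0]
ft_force: [0.5, 0.5, -0.2]
opening: 0.644
finger_force: 0.0
```

Run:
```python
from go import *
go(511,-161.7,88,-9)
```

```text
t 2.65 pos [ 511.6 -161.7   89.1] yaw -8.97 tilt [ 5.e-04 -2.e-04 -1.e+00] F [ 0.5  0.5 -0.2] op 0.644 ff 0.0
units [-0.012  0.002  0.022] spin 0.006
```

Emit:
{"op": "jog_arm", "data": {
  "commands": [
    [[0,0,0.02],0,48],
    [[0,0,0.02],0,44],
    [[0,0,0.02],0,41],
    [[0,0,0.02],0,38],
    [[0,0,0.02],0,36],
    [[0,0,0.02],0,34],
    [[0,0,0.02],0,32],
    [[0,0,0.02],0,30],
    [[0,0,0.02],0,28],
    [[0,0,0.02],0,26],
    [[0,0,0.02],0,26],
    [[0,0,0.02],0,26]
  ],
  "squeeze": 20
}}

```text
t: 4.15
position: [511.7, -161.6, 88.1]
orientation: [0.997, -0.078, 0.0, -0.0]
ft_force: [-0.6, -1.7, 5.7]
opening: 0.365
finger_force: 19.3
```

Emit:
{"op": "jog_arm", "data": {
  "commands": [
    [[0,0,-0.03],0,26],
    [[0,0,-0.06],0,26],
    [[0,0,-0.1],0,26],
    [[0,0,-0.14],0,26],
    [[0,0,-0.2],0,26]
  ]
}}

```text
t: 4.78
position: [511.3, -161.6, 97.9]
orientation: [0.997, -0.078, -0.0, -0.0]
ft_force: [0.7, -0.1, -1.5]
opening: 0.361
finger_force: 20.0
```

Emit:
{"op": "jog_arm", "data": {
  "commands": [
    [[0,0,-0.15],0,26],
    [[0,0,-0.4],0,26],
    [[0,0,-0.8],0,26],
    [[0,0,-1.3],0,26],
    [[0,0,-1.8],0,26],
    [[0,0,-2.4],0,26],
    [[0,0,-3.0],0,26],
    [[0,0,-3.6],0,26],
    [[0,0,-4.2],0,26],
    [[0,0,-4.6],0,26],
    [[0,0,-4.8],0,26],
    [[0,0,-4.8],0,26]
  ]
}}

```text
t: 6.28
position: [511.4, -161.7, 338.5]
orientation: [0.997, -0.078, 0.001, 0.0]
ft_force: [-0.5, 0.1, -2.1]
opening: 0.364
finger_force: 20.1
```

Run:
```python
from go import *
go(575,55,338,-14.1);go(543.6,275.5,338,-14.1)
```

```text
t 6.28 pos [ 511.4 -161.7  338.5] yaw -8.97 tilt [ 1.2e-03 -4.0e-04 -1.0e+00] F [-0.5  0.1 -2.1] op 0.364 ff 20.1
units [ 0.58  -4.479  0.01 ] spin 1.025
t 6.28 pos [ 511.4 -161.7  338.5] yaw -8.97 tilt [ 1.2e-03 -4.0e-04 -1.0e+00] F [-0.5  0.1 -2.1] op 0.364 ff 20.1
units [-7.280e-01 -8.737e+00  8.000e-03] spin 1.025
```

Emit:
{"op": "jog_arm", "data": {
  "commands": [
    [[0.1,-0.6,0],0.1,26],
    [[0.25,-1.3,0],0.2,26],
    [[0.4,-2.1,0],0.4,26],
    [[0.5,-3.0,0],0.6,26],
    [[0.58,-3.9,0],0.8,26],
    [[0.5,-4.8,0],1.0,26],
    [[0.2,-5.7,0],1.03,26],
    [[-0.1,-6.6,0],1.03,26],
    [[-0.4,-7.5,0],1.03,26],
    [[-0.6,-8.2,0],1.03,26],
    [[-0.72,-8.6,0],1.03,26],
    [[-0.72,-8.73,0],1.03,26]
  ]
}}

```text
t: 7.78
position: [543.5, 275.6, 337.0]
orientation: [0.992, -0.122, -0.001, 0.001]
ft_force: [-0.5, -0.6, -2.0]
opening: 0.357
finger_force: 20.7
```

Emit:
{"op": "jog_arm", "data": {
  "commands": [
    [[0,0,0.6],0,26],
    [[0,0,1.2],0,26],
    [[0,0,1.8],0,26],
    [[0,0,2.1],0,26],
    [[0,0,2.3],0,26],
    [[0,0,2.3],0,26],
    [[0,0,2.3],0,26]
  ]
}}

```text
t: 8.65
position: [544.6, 275.3, 223.9]
orientation: [0.992, -0.123, 0.001, -0.0]
ft_force: [0.7, -0.0, -1.9]
opening: 0.364
finger_force: 20.7
```

Run:
```python
from go import *
go(543.8,275.5,178,-14.1)
a=cap('top','t2')['color'][190:310,150:270]; b=cap('scene','s2')['color'][120:240,270:390]
f=lambda i:cv2.resize(i,(400,400),interpolation=cv2.INTER_CUBIC)
cv2.imwrite('pics/c2.png',np.hstack([f(a),f(b)]))
```

```text
t 8.65 pos [544.6 275.3 223.9] yaw -14.13 tilt [ 1.6e-03  7.0e-04 -1.0e+00] F [ 0.7 -0.  -1.9] op 0.364 ff 20.7
units [-0.017  0.001  0.917] spin -0.006
```

View pics/c2.png

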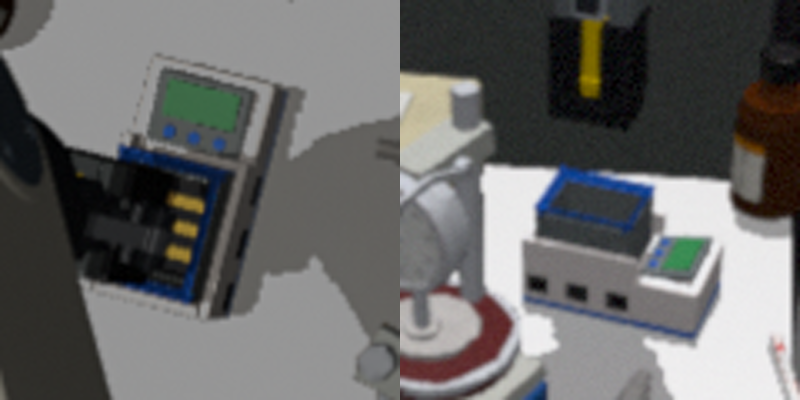

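The pack hangs straight above the bay in both views. In the right-hand crop its bottom edge runs from about (549,118) to (630,128), and the bay's blue rim spans (538–655, 170–215). I'll go lower for a close check.

Emit:
{"op": "jog_arm", "data": {
  "commands": [
    [[0,0,0.5],0,26],
    [[0,0,0.9],0,26],
    [[0,0,1.15],0,26],
    [[0,0,1.2],0,26],
    [[0,0,1.2],0,26],
    [[0,0,1.2],0,26]
  ]
}}

```text
t: 9.5
position: [544.4, 275.4, 163.7]
orientation: [0.992, -0.123, 0.001, -0.0]
ft_force: [-0.6, -0.0, -1.5]
opening: 0.362
finger_force: 20.7
```

Run:
```python
from go import *
go(543.8,275.5,158,-14.1)
c=cap('scene','s3'); cv2.imwrite('pics/c3.png',cv2.resize(c['color'][140:215,295:385],None,fx=8,fy=8,interpolation=cv2.INTER_CUBIC))
a=np.radians(-14.1); M=np.array([[np.cos(a),-np.sin(a)],[np.sin(a),np.cos(a)]])
def show(n,ctr,w,h,z): print(n,[(((proj(c,np.r_[np.array(ctr)+M@(sx*w/2,sy*h/2),z])[0])-[294.5,139.5])*8).round().tolist() for sx,sy in((-1,-1),(1,-1),(1,1),(-1,1))])
o=env.get_obs()['position']
show('packbot',o[:2],56,40,o[2]-76.1); show('shoulder',o[:2],56,40,o[2]-4.1); show('rim',(543.6,275.5),68.4,52.4,77.5)
```

```text
t 9.5 pos [544.4 275.4 163.7] yaw -14.12 tilt [ 1.3e-03  6.0e-04 -1.0e+00] F [-0.6 -0.  -1.5] op 0.362 ff 20.7
units [-0.013  0.001  0.114] spin -0.004
packbot [[159.0, 299.0], [342.0, 337.0], [386.0, 267.0], [207.0, 231.0]]
shoulder [[159.0, 79.0], [350.0, 116.0], [396.0, 49.0], [209.0, 14.0]]
rim [[129.0, 334.0], [352.0, 382.0], [408.0, 289.0], [192.0, 244.0]]
```

View pics/c3.png

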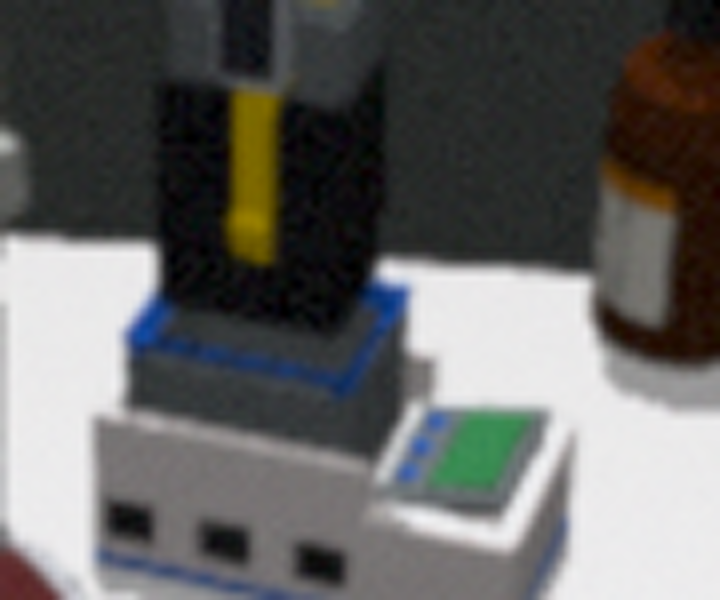

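Prediction and picture agree to about 1 mm: rim corners at (127,340), (350,392) and (410,288), pack bottom corners at (163,300) and (337,330). I'll enter the flare gently.

Emit:
{"op": "jog_arm", "data": {
  "commands": [
    [[-0.01,0,0.06],0,26],
    [[-0.01,0,0.12],0,26],
    [[-0.01,0,0.18],0,26],
    [[-0.01,0,0.24],0,26],
    [[-0.01,0,0.28],0,26],
    [[-0.01,0,0.28],0,26]
  ]
}}

```text
t: 10.3
position: [543.3, 275.2, 148.6]
orientation: [0.992, -0.123, -0.0, 0.0]
ft_force: [-0.1, 0.3, -2.5]
opening: 0.366
finger_force: 20.7
```

Emit:
{"op": "jog_arm", "data": {
  "commands": [
    [[0,0,0.02],0,26],
    [[0,0,0.04],0,26],
    [[0,0,0.06],0,26],
    [[0,0,0.06],0,26]
  ]
}}

```text
t: 10.8
position: [543.4, 275.2, 145.8]
orientation: [0.992, -0.123, -0.0, 0.0]
ft_force: [0.0, -0.7, -2.4]
opening: 0.363
finger_force: 20.7
```

Pack bottom is now at about 69.7, with no contact yet. I'll continue in small steps.

Emit:
{"op": "jog_arm", "data": {
  "commands": [
    [[0,0,0.015],0,26],
    [[0,0,0.03],0,26],
    [[0,0,0.04],0,26],
    [[0,0,0.04],0,26]
  ]
}}

```text
t: 11.3
position: [543.4, 275.2, 143.7]
orientation: [0.992, -0.123, -0.0, 0.0]
ft_force: [-0.3, 0.3, -2.6]
opening: 0.363
finger_force: 20.7
```

Emit:
{"op": "jog_arm", "data": {
  "commands": [
    [[0,0,0.02],0,26],
    [[0,0,0.04],0,26],
    [[0,0,0.06],0,26],
    [[0,0,0.06],0,26]
  ]
}}

```text
t: 11.8
position: [543.4, 275.2, 140.7]
orientation: [0.992, -0.123, -0.0, 0.0]
ft_force: [0.3, 0.3, -2.0]
opening: 0.364
finger_force: 20.7
```

Emit:
{"op": "jog_arm", "data": {
  "commands": [
    [[0,0,0.03],0,26],
    [[0,0,0.06],0,26],
    [[0,0,0.09],0,26],
    [[0,0,0.12],0,26],
    [[0,0,0.12],0,26]
  ]
}}

```text
t: 12.42
position: [543.3, 275.2, 134.6]
orientation: [0.992, -0.123, -0.0, 0.0]
ft_force: [-0.4, 0.4, -1.3]
opening: 0.365
finger_force: 20.7
```

Emit:
{"op": "jog_arm", "data": {
  "commands": [
    [[0,0,0.04],0,26],
    [[0,0,0.08],0,26],
    [[0,0,0.12],0,26],
    [[0,0,0.16],0,26],
    [[0,0,0.16],0,26]
  ]
}}

```text
t: 13.05
position: [543.3, 275.2, 126.6]
orientation: [0.992, -0.123, -0.0, 0.0]
ft_force: [-0.5, -0.1, -2.1]
opening: 0.361
finger_force: 20.7
```

Emit:
{"op": "jog_arm", "data": {
  "commands": [
    [[0,0,0.04],0,26],
    [[0,0,0.08],0,26],
    [[0,0,0.12],0,26],
    [[0,0,0.16],0,26],
    [[0,0,0.16],0,26]
  ]
}}

```text
t: 13.68
position: [543.3, 275.2, 118.6]
orientation: [0.992, -0.123, -0.0, 0.0]
ft_force: [0.1, 0.4, -2.5]
opening: 0.368
finger_force: 20.7
```

Emit:
{"op": "jog_arm", "data": {
  "commands": [
    [[0,0,0.03],0,26],
    [[0,0,0.06],0,26],
    [[0,0,0.09],0,26],
    [[0,0,0.12],0,26],
    [[0,0,0.15],0,26],
    [[0,0,0.18],0,26]
  ]
}}

```text
t: 14.42
position: [543.4, 275.2, 109.7]
orientation: [0.992, -0.123, -0.0, -0.0]
ft_force: [0.6, 0.7, -1.3]
opening: 0.36
finger_force: 20.7
```

Emit:
{"op": "jog_arm", "data": {
  "commands": [
    [[0,0,0.03],0,26],
    [[0,0,0.06],0,26],
    [[0,0,0.09],0,26],
    [[0,0,0.12],0,26],
    [[0,0,0.15],0,26],
    [[0,0,0.16],0,26]
  ]
}}

```text
t: 15.18
position: [543.4, 275.2, 101.7]
orientation: [0.992, -0.123, -0.0, 0.0]
ft_force: [-0.9, -0.2, -2.4]
opening: 0.363
finger_force: 20.7
```

Bottom is now at about 25.6. Finer steps from here.

Emit:
{"op": "jog_arm", "data": {
  "commands": [
    [[0,0,0.02],0,26],
    [[0,0,0.04],0,26],
    [[0,0,0.06],0,26],
    [[0,0,0.08],0,26],
    [[0,0,0.08],0,26]
  ]
}}

```text
t: 15.8
position: [543.4, 275.2, 97.7]
orientation: [0.992, -0.123, -0.0, 0.0]
ft_force: [-0.1, 0.7, -1.6]
opening: 0.365
finger_force: 20.7
```

Emit:
{"op": "jog_arm", "data": {
  "commands": [
    [[0,0,0.02],0,26],
    [[0,0,0.03],0,26],
    [[0,0,0.04],0,26],
    [[0,0,0.04],0,26]
  ]
}}

```text
t: 16.3
position: [543.4, 275.2, 95.8]
orientation: [0.992, -0.123, -0.0, 0.0]
ft_force: [-0.2, -0.1, -2.0]
opening: 0.367
finger_force: 20.7
```

Emit:
{"op": "jog_arm", "data": {
  "commands": [
    [[0,0,0.01],0,26],
    [[0,0,0.02],0,26],
    [[0,0,0.03],0,26],
    [[0,0,0.03],0,26]
  ]
}}

```text
t: 16.8
position: [543.4, 275.2, 94.3]
orientation: [0.992, -0.123, -0.0, 0.0]
ft_force: [0.2, -0.6, -1.9]
opening: 0.363
finger_force: 20.7
```

Emit:
{"op": "jog_arm", "data": {
  "commands": [
    [[0,0,0.01],0,26],
    [[0,0,0.02],0,26],
    [[0,0,0.03],0,26],
    [[0,0,0.03],0,26]
  ]
}}

```text
t: 17.3
position: [543.4, 275.2, 92.8]
orientation: [0.992, -0.123, -0.0, 0.0]
ft_force: [-0.0, 0.0, -1.5]
opening: 0.368
finger_force: 20.7
```

Bottom is at about 16.7.

Emit:
{"op": "jog_arm", "data": {
  "commands": [
    [[0,0,0.01],0,26],
    [[0,0,0.02],0,26],
    [[0,0,0.02],0,26]
  ]
}}

```text
t: 17.68
position: [543.4, 275.2, 91.8]
orientation: [0.992, -0.123, -0.0, 0.0]
ft_force: [-0.2, 0.4, -2.5]
opening: 0.364
finger_force: 20.7
```

Emit:
{"op": "jog_arm", "data": {
  "commands": [
    [[0,0,0.01],0,26],
    [[0,0,0.02],0,26],
    [[0,0,0.02],0,26]
  ]
}}

```text
t: 18.05
position: [543.5, 275.3, 91.0]
orientation: [0.992, -0.123, 0.0, -0.0]
ft_force: [-0.7, 0.1, -0.1]
opening: 0.365
finger_force: 20.8
```

Emit:
{"op": "jog_arm", "data": {
  "commands": [
    [[0,0,0.01],0,26],
    [[0,0,0.01],0,26]
  ]
}}

```text
t: 18.3
position: [543.5, 275.3, 90.6]
orientation: [0.992, -0.123, 0.0, -0.0]
ft_force: [-0.5, -0.2, 2.8]
opening: 0.362
finger_force: 20.9
```

Emit:
{"op": "jog_arm", "data": {
  "commands": [
    [[0,0,-0.005],0,26],
    [[0,0,-0.005],0,26],
    [[0,0,-0.005],0,30],
    [[0,0,-0.005],0,34],
    [[0,0,-0.005],0,37],
    [[0,0,-0.005],0,40],
    [[0,0,-0.005],0,44],
    [[0,0,-0.005],0,48],
    [[0,0,-0.005],0,52],
    [[0,0,-0.005],0,56]
  ]
}}

```text
t: 19.55
position: [543.4, 275.3, 90.6]
orientation: [0.992, -0.123, 0.0, -0.0]
ft_force: [-0.6, 0.3, 0.5]
opening: 0.652
finger_force: 0.0
```

Run:
```python
from go import *
go(543.8,275.5,158,-14.1)
c=cap('scene','s4'); cv2.imwrite('pics/c4.png',cv2.resize(c['color'][140:215,295:385],None,fx=8,fy=8,interpolation=cv2.INTER_CUBIC))
```

```text
t 19.55 pos [543.4 275.3  90.6] yaw -14.12 tilt [ 0.e+00  1.e-04 -1.e+00] F [-0.6  0.3  0.5] op 0.652 ff 0.0
units [ 0.006 -0.005 -1.348] spin -0.004
```

View pics/c4.png

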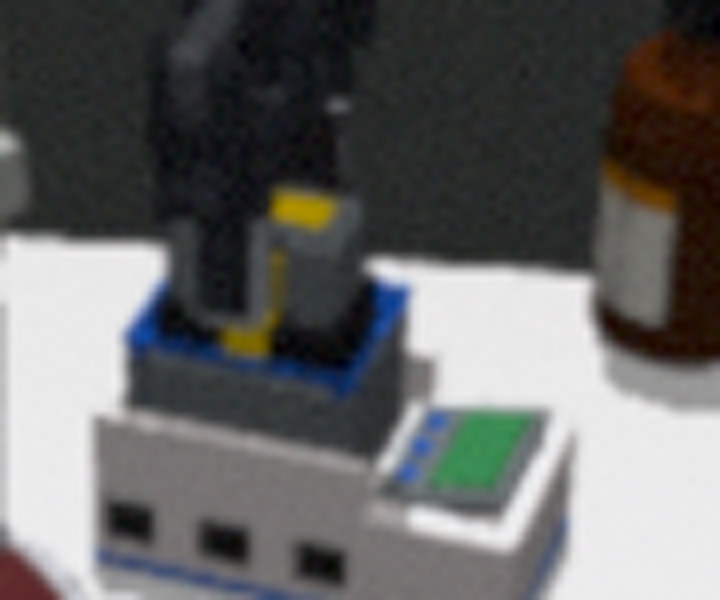

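The pack is seated with its head standing above the blue rim, and the fingers are open at about (160–270, 60–320). Retracting.

Emit:
{"op": "jog_arm", "data": {
  "commands": [
    [[0,0,0],0,65],
    [[0,0,-0.1],0,70],
    [[0,0,-0.3],0,75],
    [[0,0,-0.8],0,80],
    [[0,0,-1.5],0,80],
    [[0,0,-2.2],0,80],
    [[0,0,-3],0,80],
    [[0,0,-3],0,80]
  ]
}}

```text
t: 20.6
position: [545.5, 276.2, 245.1]
orientation: [0.992, -0.123, 0.003, -0.002]
ft_force: [0.0, -0.1, -0.8]
opening: 0.941
finger_force: 0.0
```

Run:
```python
from m import *; from go import go
go(543.8,275.5,158,-14.1)
c=cap('scene','s5'); cv2.imwrite('pics/c5.png',cv2.resize(c['color'][140:215,295:385],None,fx=8,fy=8,interpolation=cv2.INTER_CUBIC))
y=cv2.inRange(cv2.cvtColor(c['color'],cv2.COLOR_BGR2HSV),(15,130,60),(38,255,255))
for uv,a in comp(y,(300,360,140,200)): q=pts(c,uv);print(a,np.median(q,0).round(1))
a=np.radians(-14.1); M=np.array([[np.cos(a),-np.sin(a)],[np.sin(a),np.cos(a)]])
for n,l,z in(('tab out',(0,-22),85),('tab in',(0,-16),85),('top',(0,0),98),('edge L',(-26,-16),98),('edge R',(26,-16),98)):
    w=np.r_[np.array([543.4,275.3])+M@l,z+14.5];print(n,w.round(1),((proj(c,w)-[294.5,139.5])*8).round())
```

```text
t 20.6 pos [545.5 276.2 245.1] yaw -14.13 tilt [ 0.007   0.0034 -1.    ] F [ 0.  -0.1 -0.8] op 0.941 ff 0.0
units [-0.039  0.03   1.742] spin -0.005
113 [538.1 253.3  99. ]
57 [544.1 278.1 112. ]
tab out [538.  254.   99.5] [[245. 286.]]
tab in [539.5 259.8  99.5] [[252. 275.]]
top [543.4 275.3 112.5] [[271. 209.]]
edge L [514.3 266.1 112.5] [[167. 219.]]
edge R [564.7 253.4 112.5] [[339. 254.]]
```

View pics/c5.png

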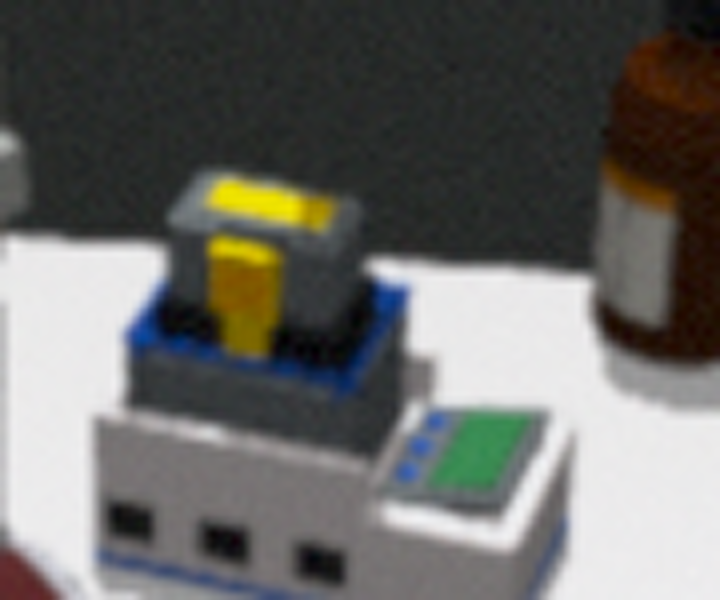

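The pack stands straight in the bay, with its top at z ≈ 112. The pad at about (245,285) matches the sprung-out position: measured y = 253.3, expected 254.0 out or 259.8 in. Handing in.

```bash
python3 -c "
from bench import env
print(env.close_job())"
```

```text
the job is handed in; nothing more can be done
None
```

The pack is out of the dock and standing straight on the floor of the meter's bay, with its tab sprung out in the last picture; I handed the job in at about 20.7 s, but the hand-in call gave no verdict, so I have no confirmation of the result.

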